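Pry the wheel clip off a tube rotator's shaft

TASK

The wheel of the tube rotator has to come off for cleaning. Take the hooked pick from its stand, work its hook under the bow of the spring clip on the rotator's shaft and pry the clip gently up out of its groove with the pick, without forcing clip or shaft; then put the clip in the metal dish so that it is not lost, and put the pick back upright in its stand. Leave the things round about where they are.

Things in the scene. Friction and masses are not known exactly. Their poses are not given: they have to be found in the camera images.
- pick: Hooked pick, 122 mm long, 70 to 120 g, starting upright in its stand. Origin: heel of the hook, at the shank's lower end on its axis; z up the shank, x the way the hook's toe points. Shank 4 mm thick, z 0 to 56 mm; ferrule 14 mm thick, z 49 to 62, tapered below; round collar 24 mm across, z 62 to 66; square grey handle 16 x 16 mm, z 66 to 122, sides along x and y.
- pick_toe (a point): Centre of the rounded tip of the hook's toe (radius 1.5 mm). The toe is a straight round bar 3 mm thick whose centreline runs from the pick's origin to here (x 15.3, z 2.7 mm in the pick's frame): it rises 10 degrees toward the tip, so a part hung on it slides to the shank.
- pick_grip (a point): Point on the axis of the pick's handle, 91 mm above the pick's origin; with the TCP here the fingertips are about 6 mm above the collar.
- stand: Metal tool stand, fixed, 78 x 74 x 80 mm, origin on the bench, base plate 6 mm thick. Its 11 mm thick top plate has one slot, stand x -9 to +23 mm, y -9 to +9 mm, 1.5 mm chamfer. The pick hangs in it by its collar, hook down, toe toward stand +x (within 0.06 rad at the start), axis at x 0 to 3 mm, y -1 to 1 mm, heel 18 mm above the bench.
- stand_slot (a point): Point of the slot where the pick's axis belongs, at the height of the plate's top, 80 mm above the bench; axes as the stand's.
- rotator: White box-shaped tube rotator, fixed, housing 100 x 112 x 126 mm, origin on the bench under its middle. An upright, flat-faced white wheel 100 mm across, which does not turn, is on a horizontal steel shaft 85 mm above the bench that points to rotator -x. Along rotator x (mm): wheel -60 to -69, shaft 20 mm across to -74, groove 14 mm across to -78.5, end land 20 mm across to -83.
- groove (a point): Middle of the shaft's groove, on the shaft axis, 85 mm above the bench; the clip's origin is here (within 0.4 mm along the shaft) when it is seated.
- land_edge (a point): Top of the front edge of the end land, i.e. of the shaft's free end: 6.75 mm from the groove's middle toward rotator -x and 10 mm above the axis. The land's top is level from here to the groove, 4.5 mm. A pick pressed on the shaft or the wheel with over 20 N scores it.
- clip: Dark steel spring clip, 3 x 37 x 29 mm, 20 g, upright in the groove, astride the shaft, bow on top. Origin on the shaft axis, mid-thickness; x along the shaft like the rotator's, z up. Two sprung jaws grip from below, stiff with old grease: at a steady upward pull of 8 to 12 N they spread slowly and it is free after about 13 mm; pulled quickly it resists more. Above 16 N the pick bends it.
- clip_bow (a point): Middle of the bow's underside, 16.1 mm above the clip's origin. Between it and the top of the shaft, 6.1 mm lower, is a window, open along x, about 16 mm wide, for the hook: pushed in along its own rising line, just clear of the land's edge, the toe has about 1.5 mm of play in height. Hung here on the hook, the free clip reaches 25 mm lower.
- dish: Round open aluminium dish, fixed, 104 mm across at the rim, 14 mm high, flat floor 3 mm above the bench and about 82 mm across. Origin on the bench at its centre.
- tally_a: Bystander: small chrome tally counter, 44 x 51 x 40 mm, origin under its centre.
- microtube_a: Bystander: small white microtube lying on the bench, 20 x 42 x 14 mm.
- microtube_b: Bystander: a second, identical microtube.
- oil_bottle: Bystander: small brown dropper bottle, 30 mm across, 68 mm high, behind the rotator.
- forceps: Bystander: steel forceps lying on the bench, 124 mm long.
Not all that is in view belongs to the job. What is shaped like the pick but blue or red is not meant.

How it is judged:
By the outcome, as a careful person would: the job done as asked, in the order asked, and still so for the second after the job is handed in, with the robot touching nothing.
It also fails if it takes over 67 s, if anything falls off the work surface, if the arm or the gripper's body presses on something with over 40 N, if the wrist force passes 120 N, or if a joint passes its speed limit or range.

ROBOT

A 6-joint arm with a two-finger parallel gripper is mounted at the origin on a cart in front of the work surface, level with it; the furniture and walls round the work are solid. World frame = base frame: x ahead of the robot, y to its left, z up, the work surface at z = 0. Lengths are in mm, angles in rad, forces in N, time in s.
With the tool pointing down it reaches from about 275 to 750 mm from the base axis. Payload 10.2 kg.
Tool frame: the origin (TCP) lies between the finger pads, 19 mm behind the fingertips; this is the grasp point; z points along the fingers, y is the line along which they close (so a half turn about z gives the same grasp; the last joint's range is limited). The gripper opens to 85 mm and grips with 20 to 120 N. Pads are 22 mm wide; open, the fingers measure 114 mm over their backs; the gripper's body (76 mm by 85 mm) begins 54 mm behind the grasp point. The pads swing forward as they close: fully open they stand 13 mm farther back than shut.
Start: joints at [-1.462, 0.313, 1.498, -0, 1.331, -0.223], TCP at [171.004, -496.376, 249.994] pointing down, gripper open.
Joint ranges: [-2.94, 2.94], [-0.97, 2.17], [0.19, 2.56], [-1.23, 4.37], [0.02, 3.11], [-2.88, 2.88]. Speed limits (rad/s): [2.39, 2.39, 3.01, 3.14, 3.14, 3.14].

INTERFACE

Orientations are given as a unit quaternion [w, x, y, z].
In Python, from rig import sense, eyes, finish_job gives the robot as it stands.
- The arm moves only by the shell command python3 -m jog 'ROWS' [FORCE]. ROWS is JSON, a list of rows, each a list of 7 numbers: the shift along the tool's x, y, z in m, then the turn, a rotation vector about the tool's x, y, z in rad, then the finger opening in m, from 0 to 0.0854. In form: [[dx, dy, dz, rx, ry, rz, gripper], ...]. A call has 1 to 5 rows; each row shifts and turns the commanded pose from where the row before left it, along the tool's axes as they then stand; what a row does not reach is not made up. A row lasts 1/10 s, in which the tool goes at most 50 mm and 8.59 degrees, less where a joint would pass 70% of its speed; a pose out of reach is approached as far as the arm can. A call is refused whole if a number of a shift passes 0.05 or a number of a turn 0.15, either way. A call with a gripper value outside its range is refused whole. The fingers move at their own pace and stop on an object; FORCE is the grip in N (left out, the last holds). Time passes only in rows, so rows that do not move let the fingers close. It gives the time, the measured TCP pose, the force, the opening and the grip force at its end, in the units of the state.
- sense(): the state, without advancing time (a new reading comes with each control period).
- eyes.capture(name): name is "scene" or "side" or "wrist"; returns the picture (384x512x3 uint8, red, green, blue); there is no depth.
- eyes.calibration(name): a dict with "fx", "fy", "cx", "cy" (pixels), "cam_to_world" (4x4, takes a point from camera to world coordinates); the wrist camera has in their place "mount" (4x4, takes a point from camera to tool coordinates, whose origin is the TCP and whose axes are the flange's). Camera axes: x right, y down, z forward; pixel columns grow to the right and rows downward; lengths in mm; the calibration is good to about 2 mm. The wrist camera is an equidistant fisheye: a pixel r from the principal point sees the ray r / f radians off the axis. A picture is of the moment at which its call begins: read the wrist's pose just before it. calibration takes no time and is no camera call.
- finish_job(): hands the job in; it is judged then, once.
The state is a dict: "time_s": time; "joints": joint angles; "dq": joint speeds; "tau": joint torques, N m; "eef_pos": TCP position; "ee_rot": TCP orientation; "force": force on the tool from outside, world axes, zero at the start; "wrist_torque": the same for the moment, N m; "grip_width": opening from 0.0 (shut) to 1.0 (fully open); "grip_force": force on a finger pad.
Only numpy, scipy, OpenCV 4.12 (cv2) and the standard library are available. Lean on these libraries where they do the work, as an engineer would, in place of code of your own. Each camera call takes 0.05 s, during which the arm holds its last target. There are 200 camera calls.

## Working session

There is one attempt and no reset: what is moved stays moved. The work goes in short steps, Python scripts to look and compute and a shell command to move; the robot and the scene stay as the last step left them, time stands still between calls to the robot, and variables do not carry over. Pictures are saved under pics/ and viewed, at most 10 in all, crops included, and the job is handed in when it is done.

```bash
mkdir -p pics; ls
python3 - <<'E'
from rig import sense, eyes
import cv2, numpy as np
a=eyes.capture("scene"); b=eyes.capture("side")
np.save("scene0.npy",a); np.save("side0.npy",b)
cv2.imwrite("pics/s0.png",cv2.resize(a[:,:,::-1],(800,600)))
cv2.imwrite("pics/d0.png",cv2.resize(b[:,:,::-1],(800,600)))
print(sense())
for n in ("scene","side","wrist"): print(n,eyes.calibration(n))
E
```

```text
pics
{'time_s': 0.1, 'joints': array([-1.46241264e+00,  3.13397471e-01,  1.49836863e+00,  4.25164913e-06,
        1.33098045e+00, -2.23390047e-01]), 'dq': array([ 2.50444360e-04, -4.86172758e-04, -1.69938854e-03,  3.12448311e-04,
       -2.03803982e-05,  6.18788149e-05]), 'tau': array([ 2.80715984e-03, -4.12897503e+01, -2.60139960e+01, -1.50366377e-04,
        3.03978559e-03,  3.96275993e-06]), 'eef_pos': array([ 170.97476822, -496.16116018,  249.48770451]), 'ee_rot': array([-5.75873203e-04,  9.86272217e-01,  1.65126560e-01,  3.52192028e-05]), 'force': array([-0.17104882,  0.09090343, -0.39082422]), 'wrist_torque': array([ 0.02410083, -0.04294242, -0.02334672]), 'grip_force': 0.0, 'grip_width': 1.0040460559119004}
scene {'fx': 419.9338362275612, 'fy': 419.9338362275612, 'cx': 252.25568521497186, 'cy': 193.92470553318762, 'cam_to_world': array([[-7.36227174e-01, -2.89539149e-01,  6.11667090e-01,
        -2.28940902e+00],
       [-6.76201057e-01,  3.50624487e-01, -6.47931014e-01,
         5.95177845e+02],
       [-2.68640655e-02, -8.90634353e-01, -4.53925954e-01,
         5.08515161e+0
[... 315 characters left out ...]
96817e-01,  3.71927163e-01, -8.56283777e-01,
         7.78158692e+02],
       [ 1.26703514e-02, -9.15192652e-01, -4.02817418e-01,
         4.56305745e+02],
       [ 0.00000000e+00,  0.00000000e+00,  0.00000000e+00,
         1.00000000e+00]])}
wrist {'fx': 297.3186396354542, 'fy': 297.3186396354542, 'cx': 254.777635145353, 'cy': 188.69937561003016, 'mount': array([[-9.80160460e-05, -9.54663391e-01, -2.97687419e-01,
         7.60257894e+01],
       [ 9.99999995e-01, -9.05718243e-05, -3.88005667e-05,
         7.38023050e-01],
       [ 1.00793879e-05, -2.97687422e-01,  9.54663396e-01,
        -1.23731386e+02],
       [ 0.00000000e+00,  0.00000000e+00,  0.00000000e+00,
         1.00000000e+00]])}
```

View pics/s0.png

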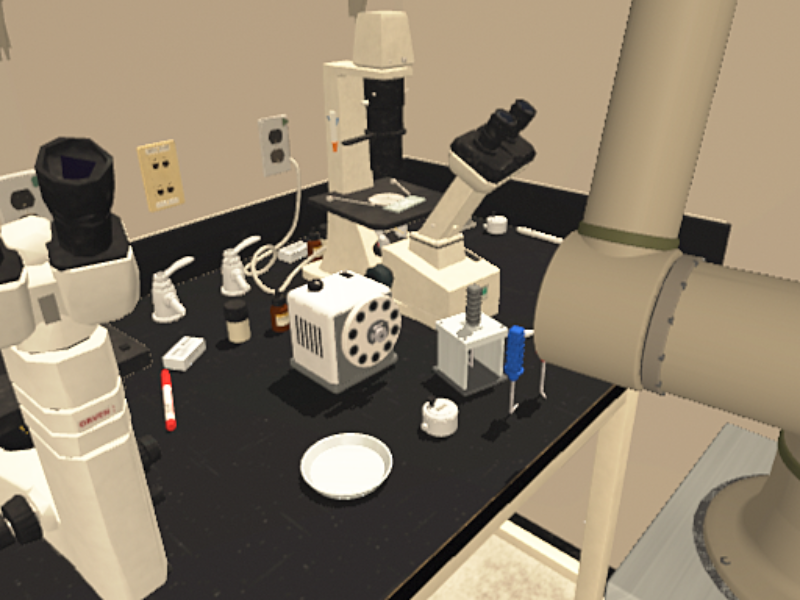

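View pics/d0.png

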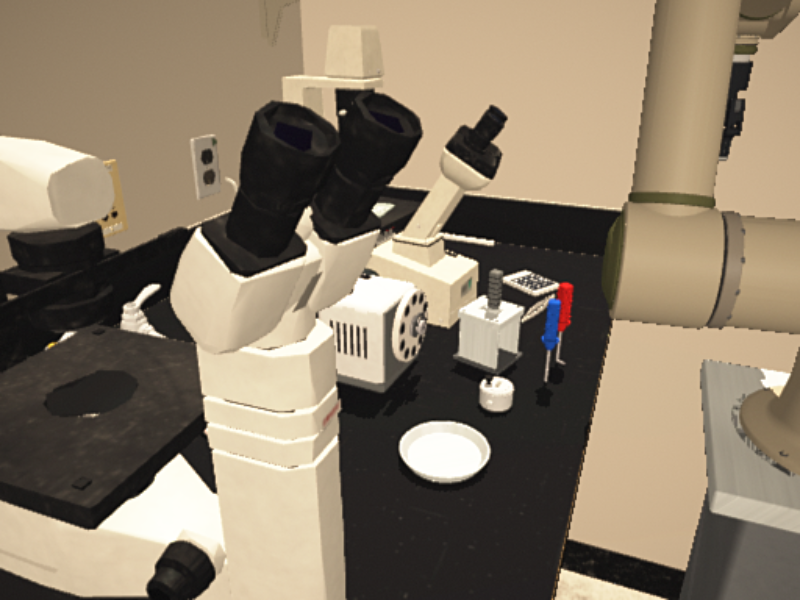

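Scene view (800-scale): the grey handle in the stand is at (474,305), the blue pick at (514,352), the rotator at (345,325) with its shaft at (380,332), and the dish at (346,466). The side view also shows a red pick at (565,305). Only the grey one, in the metal stand, fits the description. I'll confirm this in an enlarged crop.

```bash
cat > h.py <<'E'
import numpy as np, cv2
from rig import sense, eyes
from scipy.spatial.transform import Rotation as R
def rotq(q): return R.from_quat([q[1],q[2],q[3],q[0]])
def ray(name,px,st=None):
    c=eyes.calibration(name); u=(px[0]-c["cx"])/c["fx"]; v=(px[1]-c["cy"])/c["fy"]
    if name=="wrist":
        r=np.hypot(u,v); d=np.array([np.sin(r)*u/r,np.sin(r)*v/r,np.cos(r)]) if r>0 else np.array([0,0,1.])
        T=np.eye(4); T[:3,:3]=rotq(st["ee_rot"]).as_matrix(); T[:3,3]=st["eef_pos"]; M=T@c["mount"]
    else: d=np.array([u,v,1.]); M=c["cam_to_world"]
    d=M[:3,:3]@d; return M[:3,3],d/np.linalg.norm(d)
def plane(name,px,z,st=None):
    o,d=ray(name,px,st); return o+d*(z-o[2])/d[2]
def proj(name,P,st=None):
    c=eyes.calibration(name)
    if name=="wrist":
        T=np.eye(4); T[:3,:3]=rotq(st["ee_rot"]).as_matrix(); T[:3,3]=st["eef_pos"]; M=T@c["mount"]
    else: M=c["cam_to_world"]
    p=M[:3,:3].T@(np.asarray(P,float)-M[:3,3])
    if name=="wrist":
        t=np.arctan2(np.hypot(p[0],p[1]),p[2]); h=np.hypot(p[0],p[1]); return np.array([c["cx"]+c["fx"]*t*p[0]/h,c["cy"]+c["fy"]*t*p[1]/h])
    return np.array([c["cx"]+c["fx"]*p[0]/p[2],c["cy"]+c["fy"]*p[1]/p[2]])
def tri(*rs):
    A=0;b=0
    for o,d in rs:
        P=np.eye(3)-np.outer(d,d); A=A+P; b=b+P@o
    x=np.linalg.solve(A,b); return x,[np.linalg.norm((np.eye(3)-np.outer(d,d))@(x-o)) for o,d in rs]
def st():
    s=sense(); print(round(s["time_s"],2),np.round(s["eef_pos"],1),np.round(rotq(s["ee_rot"]).as_matrix(),4).tolist(),np.round(s["force"],1),round(s["grip_width"],3),round(s["grip_force"],1)); return s
E
python3 - <<'E'
from h import *
k=1/1.5625
print("handle top",plane("scene",(474*k,287*k),140),plane("side",(495*k,270*k),140),tri(ray("scene",(474*k,287*k)),ray("side",(495*k,270*k))))
print("dish",plane("scene",(346*k,464*k),14),plane("side",(445*k,450*k),14))
print("shaft",tri(ray("scene",(380*k,332*k)),ray("side",(421*k,326*k))))
a=np.load("scene0.npy"); b=np.load("side0.npy")
A=cv2.resize(a[165:285,175:345,::-1],None,fx=4.7,fy=4.7,interpolation=cv2.INTER_CUBIC)
cv2.imwrite("pics/c1.png",A)
B=cv2.resize(b[160:280,215:375,::-1],None,fx=5,fy=5,interpolation=cv2.INTER_CUBIC)
cv2.imwrite("pics/c2.png",B)
E
```

```text
handle top [445.49200722 -30.01288938 140.        ] [448.53577229 -35.2548592  140.        ] (array([447.55806602, -32.59395173, 139.78994029]), [np.float64(1.249834427001695), np.float64(1.2498344270017323)])
dish [436.2972879  217.34420496  14.        ] [434.29150024 219.10119997  14.        ]
shaft (array([520.00179253,  70.16368811,  88.25765385]), [np.float64(1.41662736390578), np.float64(1.4166273639056615)])
```

View pics/c1.png

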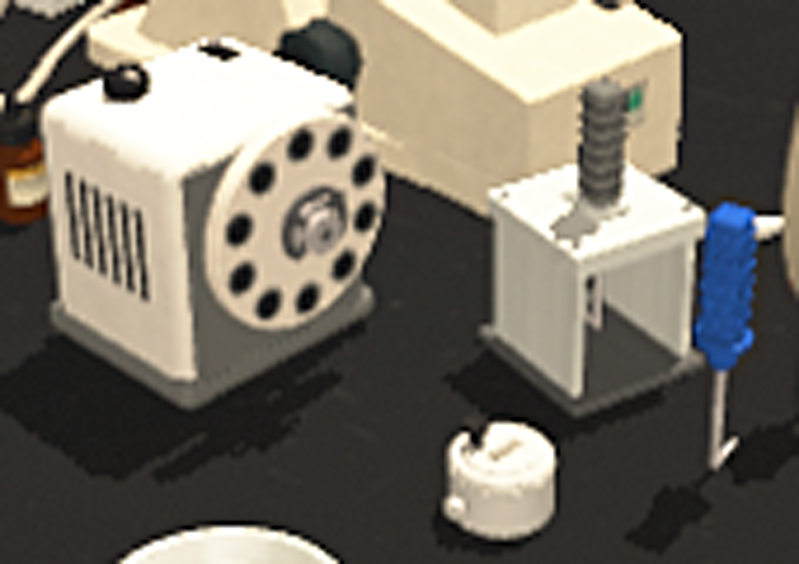

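View pics/c2.png

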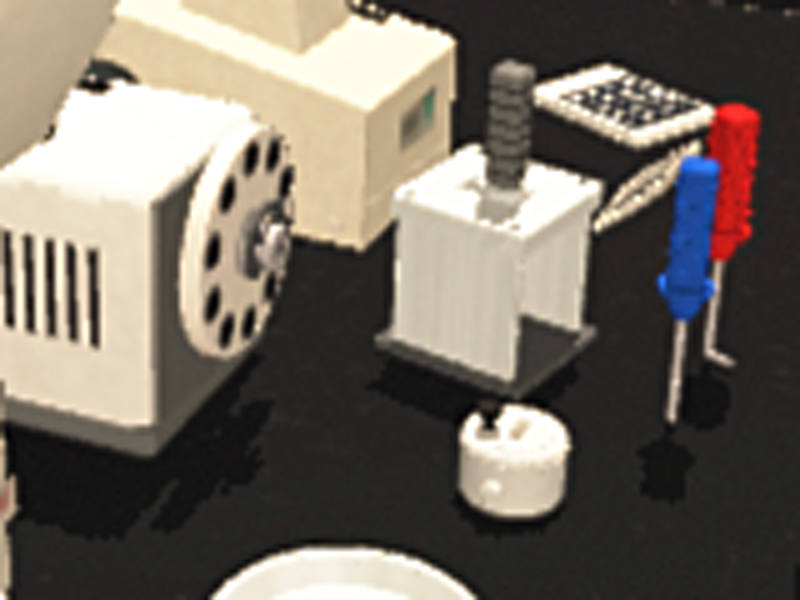

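Confirmed: the grey handle sticking out of the metal stand (c1 about (602,145), c2 about (510,125)) is the pick. The blue and red ones hang separately at c1 (730,280) and c2 (735,180). The clip is visible on the shaft at c1 (318,225). Next I compute frames from the corners.

Run:
```python
from h import *
s=lambda u,v:ray("scene",(175+(u)/4.7,165+v/4.7)); d=lambda u,v:ray("side",(215+u/5,160+v/5))
def T(n,p,q): x,e=tri(s(*p),d(*q)); print(n,np.round(x,1),np.round(e[0],1)); return x
L=T("standL",(490,192),(396,198));F=T("standF",(578,265),(520,240));Rr=T("standR",(707,212),(605,184))
print("edges",L-F,Rr-F,"centre",(L+Rr)/2)
def Z(n,p,q,z):
  for (o,e) in (s(*p),d(*q)): print(n,np.round(o+e*(z-o[2])/e[2],1))
Z("sL",(490,192),(396,198),80);Z("sF",(578,265),(520,240),80);Z("sR",(707,212),(605,184),80)
print("rot base front");Z("rF",(190,407),(153,455),0)
for n,p in (("rL",(52,312)),("rR",(373,302))):
  o,e=s(*p); print(n,np.round(o-e*o[2]/e[2],1))
T("shaft end",(322,235),(276,246))
T("wheelc",(298,221),(238,241))
T("handletop",(603,88),(514,66)); T("handlebot",(600,200),(508,187))
k=1/1.5625
x,e=tri(ray("scene",(522*k,112*k)),ray("side",(490*k,118*k)));print("scopeeye",x,e)
x,e=tri(ray("scene",(75*k,160*k)),ray("side",(295*k,120*k)));print("fg eye",x,e)
Z("mbase",(528,215),(362,250),0)
```

```text
standL [489.8  -8.   81.1] 1.6
standF [428.3   8.5  76.7] 0.7
standR [405.  -53.8  82.5] 0.7
edges [ 61.52886077 -16.52683327   4.32657221] [-23.25611825 -62.30504501   5.80143795] centre [447.38687693 -30.91261621  81.79843748]
sL [493.2 -12.   80. ]
sL [489.   -6.9  80. ]
sF [424.1  14.   80. ]
sF [427.4  13.7  80. ]
sR [408.2 -58.8  80. ]
sR [405.5 -57.9  80. ]
rot base front
rF [561.7 116.3  -0. ]
rF [555.7 113.    0. ]
rL [672.2 105.   -0. ]
rR [558.7  -2.6   0. ]
shaft end [516.9  72.9  86.8] 0.4
wheelc [535.6  68.4  84.3] 0.2
handletop [444.5 -28.3 141.5] 0.6
handlebot [443.7 -27.9  85.5] 1.0
scopeeye [ 519.87202776 -238.30699198  319.09405648] [np.float64(0.4786058851713987), np.float64(0.47860588517148556)]
fg eye [489.66951261 407.0208294  394.0081602 ] [np.float64(2.9362011390644445), np.float64(2.936201139064493)]
mbase [ 554.5 -118.6    0. ]
mbase [ 534.  -106.3    0. ]
```

```bash
python3 -m jog '[[0.045,-0.038,0,0,0,0,0.0854],[0.045,-0.038,0,0,0,0,0.0854],[0.045,-0.038,0,0,0,0,0.0854],[0.045,-0.038,0,0,0,0,0.0854],[0.04,-0.034,0,0,0,0,0.0854]]'
```

```text
time_s: 0.6
eef_pos: [299.4, -279.7, 249.9]
ee_rot: [-0.0, 0.986, 0.165, 0.0]
force: [1.3, -0.3, 0.7]
grip_width: 1.002
grip_force: 0.0
```

```bash
python3 -m jog '[[0.044,-0.037,0,0,0,0,0.0854],[0.044,-0.037,0,0,0,0,0.0854],[0.044,-0.037,0,0,0,0,0.0854],[0.044,-0.037,0,0,0,0,0.0854],[0.044,-0.037,0,0,0,0,0.0854]]' && python3 -m jog '[[0,0,0,0,0,0,0.0854],[0,0,0,0,0,0,0.0854]]'
python3 - <<'E'
from h import *
s=st(); a=eyes.capture("wrist"); np.save("w1.npy",a)
import pickle; pickle.dump(s,open("w1.pkl","wb"))
cv2.imwrite("pics/w1.png",cv2.resize(a[:,:,::-1],(800,600),interpolation=cv2.INTER_CUBIC))
print(proj("wrist",(447,-31,80),s)*1.5625,proj("wrist",(519,70,85),s)*1.5625)
E
```

```text
time_s: 1.1
eef_pos: [428.0, -65.1, 250.0]
ee_rot: [0.0, 0.986, 0.165, 0.0]
force: [0.9, -1.9, 0.3]
grip_width: 1.001
grip_force: 0.0
time_s: 1.3
eef_pos: [427.4, -66.4, 249.7]
ee_rot: [-0.0, 0.986, 0.166, -0.0]
force: [-0.9, -0.5, 0.1]
grip_width: 1.0
grip_force: 0.0
1.3 [427.4 -66.4 249.7] [[0.9446, 0.3283, -0.0008], [0.3283, -0.9446, 0.0001], [-0.0008, -0.0003, -1.0]] [-0.9 -0.5  0.1] 1.0 0.0
[354.7825764  226.53905024] [240.27761813  74.74052075]
```

View pics/w1.png

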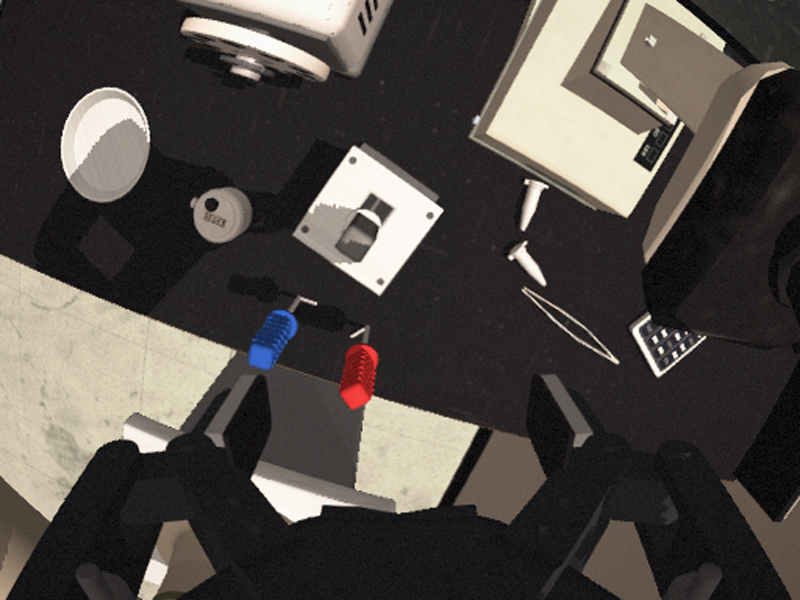

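Wrist view (800-scale): the stand plate corners are at (355,145), (442,210), (380,294) and (293,232). The slot runs up and to the right from the handle toward (382,195), so that is stand +x. The wheel and shaft are at (245,70), the dish at (106,144) and the tally at (221,215).

Run:
```python
from h import *
import pickle; s=pickle.load(open("w1.pkl","rb")); k=1/1.5625
P=[plane("wrist",(u*k,v*k),80,s) for u,v in ((355,145),(442,210),(380,294),(293,232))]
for p in P: print(np.round(p,1))
print("c",np.mean(P,0)); 
e=(P[0]-P[3])+(P[1]-P[2]); f=(P[0]-P[1])+(P[3]-P[2]); print("yaw",np.arctan2(e[1],e[0]),np.arctan2(-f[0],f[1]),np.hypot(*e[:2])/2,np.hypot(*f[:2])/2)
W=[plane("wrist",(u*k,v*k),10,s) for u,v in ((62,145),(150,140),(107,88),(104,202))]
print("dish",np.mean([plane("wrist",(u*k,v*k),14,s) for u,v in ((62,145),(150,140),(107,88),(104,202))],0))
```

```text
[496.4 -14.7  80. ]
[475.3 -79.9  80. ]
[409.5 -60.6  80. ]
[430.9   6.4  80. ]
c [453.03054147 -37.23577098  80.        ]
yaw -0.2983919659047894 -0.31073526941851864 68.6854652397603 69.4213476733107
dish [439.79755722 210.03540619  14.        ]
```

```bash
python3 -m jog '[[0,0,0,0,0,-0.145,0.0854],[0,0,0,0,0,-0.145,0.0854],[0,0,0,0,0,-0.145,0.0854],[0,0,0,0,0,-0.145,0.0854],[0,0,0,0,0,-0.145,0.0854]]'; python3 -m jog '[[0,0,0,0,0,-0.145,0.0854],[0,0,0,0,0,-0.09,0.0854],[0,0,0,0,0,0,0.0854]]'
```

```text
time_s: 1.85
eef_pos: [426.8, -68.8, 249.9]
ee_rot: [-0.0, 0.863, 0.505, -0.0]
force: [0.0, 1.0, 0.3]
grip_width: 1.002
grip_force: 0.0
time_s: 2.15
eef_pos: [426.9, -68.6, 250.0]
ee_rot: [-0.0, 0.799, 0.601, -0.0]
force: [-0.4, 0.3, -0.3]
grip_width: 1.0
grip_force: 0.0
```

```bash
python3 -m jog '[[0.02,0.005,0.02,0,0,0,0.0854],[0.021,0.004,0.02,0,0,0,0.0854],[0,0,0,0,0,0,0.0854],[0,0,0,0,0,0,0.0854]]'
python3 - <<'E'
from h import *
s=st(); a=eyes.capture("wrist"); np.save("w2.npy",a)
import pickle; pickle.dump(s,open("w2.pkl","wb"))
p=[proj("wrist",(447,-31,z),s) for z in (80,140)]; print(p)
c=np.mean(p,0).astype(int); x0=max(c[0]-100,0); y0=max(c[1]-75,0); print(x0,y0)
cv2.imwrite("pics/w2.png",cv2.resize(a[y0:y0+150,x0:x0+200,::-1],(800,600),interpolation=cv2.INTER_CUBIC))
E
```

```text
time_s: 2.55
eef_pos: [447.2, -30.9, 210.1]
ee_rot: [-0.0, 0.799, 0.601, -0.0]
force: [-0.2, -0.2, 0.1]
grip_width: 1.002
grip_force: 0.0
2.55 [447.2 -30.9 210.1] [[0.2775, 0.9607, -0.0005], [0.9607, -0.2775, -0.0001], [-0.0002, -0.0004, -1.0]] [-0.2 -0.2  0.1] 1.002 0.0
[array([254.24458858, 184.78581121]), array([254.07264516, 209.28307306])]
154 122
```

View pics/w2.png

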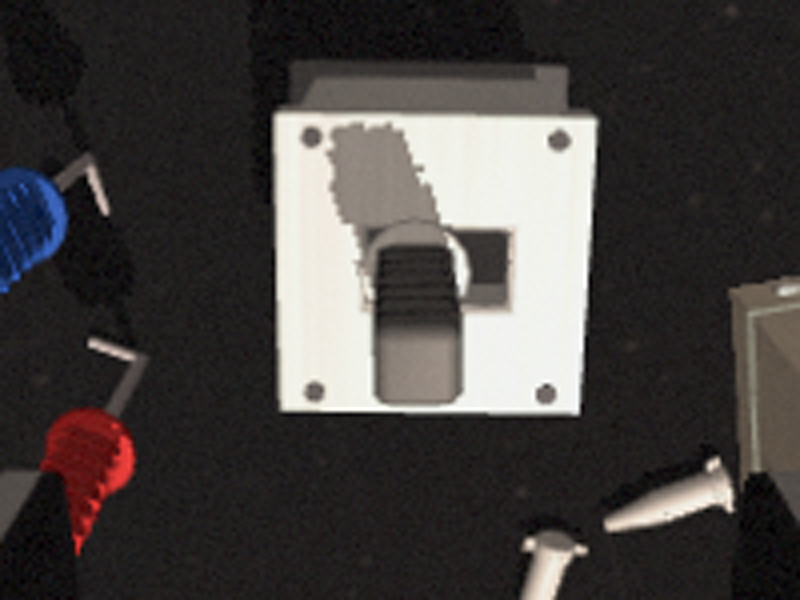

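Run:
```python
from h import *
import pickle; s=pickle.load(open("w2.pkl","rb"))
M=rotq(s["ee_rot"]).as_matrix()
def p(u,v,z): 
  x=plane("wrist",(154+u/4,122+v/4),z,s); print(u,v,np.round(x,1),"tool",np.round(M.T@(x-s["eef_pos"]),1)); return x
print("top face");[p(*q,140) for q in ((419,362),(376,362),(462,362),(419,325),(419,403))]
print("slot");[p(*q,80) for q in ((362,310),(513,312),(513,228),(470,270))]
print("plate");[p(*q,80) for q in ((275,113),(597,117),(580,415),(280,412))]
print("collar right edge");p(470,265,84)
```

```text
top face
419 362 [449.5 -34.2 140. ] tool [-2.5  3.2 70.1]
376 362 [442.2 -32.2 140. ] tool [-2.5 -4.4 70.1]
462 362 [456.7 -36.4 140. ] tool [-2.5 10.7 70.1]
419 325 [451.4 -27.6 140. ] tool [ 4.4  3.1 70.1]
419 403 [447.3 -41.8 140. ] tool [-10.4   3.2  70.1]
slot
362 310 [434.7 -41.9  80. ] tool [-14.   -8.9 130.1]
513 312 [467.4 -51.9  80. ] tool [-14.5  25.3 130.1]
513 228 [472.4 -32.7  80. ] tool [  5.3  24.8 130.1]
470 270 [460.6 -39.5  80. ] tool [ -4.5  15.4 130.1]
plate
275 113 [429.4   6.6  80. ] tool [ 31.2 -27.4 130.1]
597 117 [496.6 -13.5  80. ] tool [ 30.5  42.7 130.1]
580 415 [476.3 -81.4  80. ] tool [-40.3  42.1 130.1]
280 412 [408.8 -60.9  80. ] tool [-39.4 -28.5 130.2]
collar right edge
470 265 [461.1 -37.1  84. ] tool [ -2.1  15.1 126.1]
```

```bash
python3 -m jog '[[-0.003,0.003,0.01,0,0,0,0.045],[0,0,0.02,0,0,0,0.045],[0,0,0.025,0,0,0,0.045],[0,0,0.025,0,0,0,0.045],[0,0,0.021,0,0,0,0.045]]' && python3 -m jog '[[0,0,0,0,0,0,0.045],[0,0,0,0,0,0,0.045]]'
python3 - <<'E'
from h import *
s=st(); a=eyes.capture("wrist"); cv2.imwrite("pics/w3.png",cv2.resize(a[150:384,100:412,::-1],(800,600),interpolation=cv2.INTER_CUBIC))
E
```

```text
time_s: 3.1
eef_pos: [449.2, -34.7, 107.8]
ee_rot: [0.0, 0.799, 0.601, -0.0]
force: [-0.3, -0.1, 0.4]
grip_width: 0.527
grip_force: 0.0
time_s: 3.3
eef_pos: [449.7, -34.5, 109.5]
ee_rot: [0.0, 0.799, 0.602, 0.0]
force: [0.1, 0.3, 0.9]
grip_width: 0.525
grip_force: 0.0
3.3 [449.7 -34.5 109.5] [[0.2764, 0.9611, 0.0005], [0.9611, -0.2764, -0.0002], [-0.0001, 0.0005, -1.0]] [0.1 0.3 0.9] 0.525 0.0
```

View pics/w3.png

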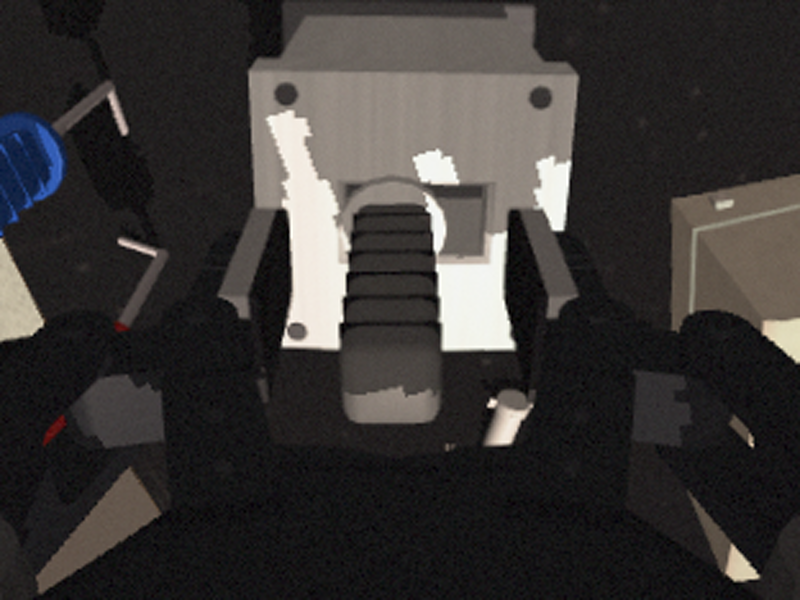

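The handle at (391,300) sits between the pads at (268) and (528), off-centre by only about 2 mm. Closing.

```bash
python3 -m jog '[[0,0,0,0,0,0,0.01],[0,0,0,0,0,0,0.01],[0,0,0,0,0,0,0.01],[0,0,0,0,0,0,0.01],[0,0,0,0,0,0,0.01]]' 70; python3 -m jog '[[0,0,0,0,0,0,0.01],[0,0,0,0,0,0,0.01]]'; python3 -c "
from h import *
s=st(); eyes.capture('wrist')"
```

```text
time_s: 3.85
eef_pos: [449.9, -34.1, 109.8]
ee_rot: [0.001, 0.799, 0.602, 0.0]
force: [0.0, -1.0, 6.1]
grip_width: 0.179
grip_force: 68.3
time_s: 4.05
eef_pos: [450.0, -34.1, 109.8]
ee_rot: [0.001, 0.799, 0.602, 0.0]
force: [-0.5, 0.3, 7.1]
grip_width: 0.179
grip_force: 68.3
4.05 [450.  -34.1 109.8] [[0.2752, 0.9614, 0.0018], [0.9614, -0.2752, -0.0008], [-0.0002, 0.0019, -1.0]] [-0.5  0.3  7.1] 0.179 68.3
```

```bash
python3 -m jog '[[0,0,-0.01,0,0,0,0.01],[0,0,-0.015,0,0,0,0.01],[0,0,-0.02,0,0,0,0.01],[0,0,-0.025,0,0,0,0.01],[0,0,-0.03,0,0,0,0.01]]'; python3 -m jog '[[0,0,-0.03,0,0,0,0.01],[0,0,-0.01,0,0,0,0.01],[0,0,0,0,0,0,0.01]]';  python3 - <<'E'
from h import *
import pickle
s=st(); a=eyes.capture("wrist"); np.save("w4.npy",a); pickle.dump(s,open("w4.pkl","wb"))
print(proj("wrist",(519,70,85),s), proj("wrist",s["eef_pos"]-[0,0,91],s))
cv2.imwrite("pics/w4.png",cv2.resize(a[:,:,::-1],(800,600),interpolation=cv2.INTER_CUBIC))
E
```

```text
time_s: 4.6
eef_pos: [448.8, -33.7, 210.0]
ee_rot: [-0.001, 0.799, 0.602, -0.0]
force: [-0.4, 0.0, -1.2]
grip_width: 0.178
grip_force: 68.2
time_s: 4.9
eef_pos: [449.6, -33.9, 249.9]
ee_rot: [0.001, 0.799, 0.602, 0.001]
force: [-0.1, 0.5, -2.8]
grip_width: 0.179
grip_force: 68.2
4.9 [449.6 -33.9 249.9] [[0.2753, 0.9613, 0.0021], [0.9613, -0.2753, -0.0007], [-0.0001, 0.0022, -1.0]] [-0.1  0.5 -2.8] 0.179 68.2
[293.88296036  54.99001358] [254.01377958 199.25995342]
```

```bash
python3 -m jog '[[0.037,0.003,0,0,0,0,0.01],[0.038,0.003,0,0,0,0,0.01],[0.038,0.003,0,0,0,0,0.01],[0,0,0,0,0,-0.13,0.01],[0,0,0,0,0,-0.13,0.01]]'; python3 -m jog '[[0,0,0,0,0,0,0.01],[0,0,0,0,0,0,0.01]]';  python3 - <<'E'
from h import *
import pickle
s=st(); a=eyes.capture("wrist"); np.save("w5.npy",a); pickle.dump(s,open("w5.pkl","wb"))
print(proj("wrist",(519,70,85),s), proj("wrist",s["eef_pos"]-[0,0,91],s))
cv2.imwrite("pics/w5.png",cv2.resize(a[110:290,190:430,::-1],(800,600),interpolation=cv2.INTER_CUBIC))
E
```

```text
time_s: 5.45
eef_pos: [488.6, 73.3, 246.9]
ee_rot: [-0.001, 0.711, 0.703, -0.001]
force: [0.4, 0.3, -1.9]
grip_width: 0.178
grip_force: 68.1
time_s: 5.65
eef_pos: [488.8, 72.2, 247.9]
ee_rot: [-0.001, 0.715, 0.699, -0.001]
force: [-0.7, -0.1, -0.6]
grip_width: 0.178
grip_force: 68.1
5.65 [488.8  72.2 247.9] [[0.0226, 0.9997, -0.0021], [0.9997, -0.0226, 0.0002], [0.0001, -0.0021, -1.0]] [-0.7 -0.1 -0.6] 0.178 68.1
[285.08516221 176.78219207] [254.74761985 199.19391257]
```

View pics/w5.png

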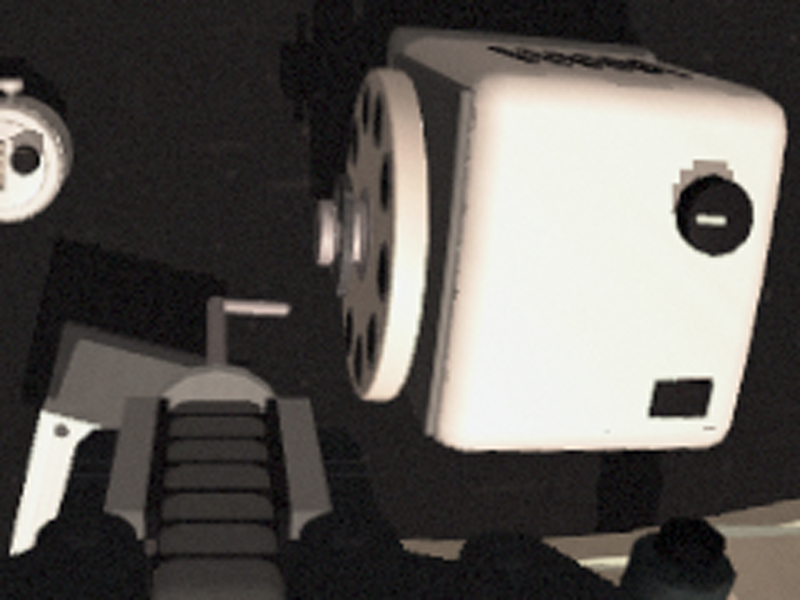

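This view (crop scale 3.33, offset (190,110)) shows the heel at (216,303), the toe tip at (286,309), the shaft's end land at x 318–336, y about 200–265, the dark clip at (345,235), and the wheel rim's y extremes at (377,70) and (374,400). Next I convert these to world positions.

Run:
```python
from h import *
import pickle; s=pickle.load(open("w5.pkl","rb")); a=np.load("w5.npy").astype(int)
k=240/800
def p(n,u,v,z): 
  x=plane("wrist",(190+u*k,110+v*k),z,s); print(n,np.round(x,1)); return x
h=p("heel",216,303,156);t=p("toe",284,309,158.7);print("toe yaw",np.arctan2(*(t-h)[[1,0]]))
for q in ((480,85),(452,440),(780,110),(722,440)): p("housing",*q,124)
p("wheel +y",377,70,85);p("wheel -y",374,400,85)
p("land +y face",324,200,85);p("land -y face",324,265,85)
p("face mid left",318,232,78); p("knob",714,215,126)
g=a.sum(2)//3
for y in range(166,194,2): print(y,g[y,280:304])
```

```text
heel [488.8  70.5 156. ]
toe [504.4  69.6 158.7]
toe yaw -0.054770296666958096
housing [557.4 116.4 124. ]
housing [555.   15.6 124. ]
housing [648.4 111.7 124. ]
housing [644.    9.3 124. ]
wheel +y [536.7 115.8  85. ]
wheel -y [538.1  10.7  85. ]
land +y face [521.1  77.   85. ]
land -y face [521.2  56.6  85. ]
face mid left [520.   65.1  78. ]
knob [628.1  81.7 126. ]
166 [34 35 32 20 20 19 24 24 17 16 35 42 28 46 45 48 93 92 87 75 84 89 93 81]
168 [32 34 26 24 14 15 23 15 12 21 48 54 33 68 84 80 85 91 69 69 79 87 90 83]
170 [30 29 31 34 33 47 76 79 79 75 60 50 34 58 65 65 79 83 82 70 71 97 91 81]
172 [ 33  22  26  32  31  56  89 109 106 105 110  55  29  67  74  77  90  95
  98  95  76 100  91  87]
174 [ 30  26  30  32  41  65 101 136 133 107 100  58  42  67  80  82 109 129
 107 103  77  94  90  93]
176 [ 31  32  27  27  48  56 105 153 160 152 111  81  54  66  80  82 122 153
 113 111  85 100  88  87]
178 [ 31  34  32  31  45  52 117 178 180 173 122 115  80  77  87  87 153 170
 112 112  92  96  91  90]
180 [ 30  31  35  33  46  55 130 202 202 192 149 118  81  91  89  90 168 192
 120 117  83 104  91  93]
182 [ 30  34  32  27  50  65 159 221 220 210 127 108  59  94 100  98 190 218
 111 111  79 103  92  92]
184 [ 30  30  29  36  55  64 182 210 212 206 120  99  70  95  99  98 213 213
 108 107  74  96  88  87]
186 [ 32  26  28  31  50  80 176 191 195 198  91  56  52 109 108 126 190 191
 102  93  79  95  91  78]
188 [ 28  33  30  32  41 105 150 160 165 115  51  46  69 101 108 121 116 114
  93  76  89  92  88  58]
190 [31 31 33 35 32 31 38 36 38 54 36 42 80 97 99 95 92 70 69 66 96 92 87 54]
192 [37 29 32 26 24 29 25 26 30 35 37 38 89 93 95 91 93 78 68 82 93 89 87 38]
```

Run:
```python
from h import *
import pickle; s=pickle.load(open("w5.pkl","rb")); a=np.load("w5.npy").astype(int)
for n,px,z in (("land edge",(285.7,179.8),95),("face+y",(285,170),85),("face-y",(285,189.3),85),("land back",(290,180),95),("clip back top",(295.7,180),104),("wheel top front?",(304,180),135)):
  print(n,np.round(plane("wrist",px,z,s),1))
g=a.sum(2)//3
for y in range(196,206,1): print(y,g[y,250:282])
print(g[180,296:330])
```

```text
land edge [518.6  69.7  95. ]
face+y [518.9  77.   85. ]
face-y [519.   56.9  85. ]
land back [522.8  69.4  95. ]
clip back top [527.2  71.8 104. ]
wheel top front? [530.   80.4 135. ]
196 [10 15 19 20 18 20 11 22 28 33 30 26 29 28 29 31 27 33 35 36 35 33 30 29
 24 25 33 31 27 32 28 34]
197 [19 20 17 19 10 21 16 16 25 30 28 27 23 24 35 33 34 29 33 30 29 28 29 26
 31 24 31 31 37 28 28 26]
198 [15 18 16 17 26 22 16 19 30 27 31 32 28 27 29 30 26 25 26 34 29 28 31 29
 30 28 30 30 28 32 28 31]
199 [22 17 27 65 73 77 63 50 48 48 42 42 37 36 27 29 26 30 29 30 33 28 30 34
 33 33 30 29 30 30 30 36]
200 [ 23  21  53  72  81  84  74 111 116 117 111 105 101  99  94  91  91  91
 102  84  72  67  67  53  51  43  36  33  28  26  26  33]
201 [ 16  16  69  79  84  82  81 133 162 166 163 162 159 159 154 153 150 148
 146 137 135 132 130 127 125 118  75  41  33  32  31  32]
202 [ 22  15  72  82  81  80  76 141 186 191 193 189 193 192 190 192 188 186
 183 185 183 180 179 173 174 167 121  56  23  28  28  32]
203 [ 12  18  60  79  82  79  78  99 110 121 125 144 146 151 155 157 190 191
 191 189 191 191 189 191 191 185 108  38  29  27  29  33]
204 [ 15  22  65  79  80  83  82  62  49  48  52  64  66  68  71  70  92  93
  90  89  88  95  98 100 108  99  54  31  30  30  33  27]
205 [16 19 62 80 82 82 76 60 38 33 27 25 31 30 26 32 35 24 29 31 31 34 32 38
 44 35 33 28 33 30 29 31]
[168 192 120 117  83 104  91  93  93  90  90  93 164 233 236 235 234 233
 233 232 232 230 140  44  44  42  45  43  78 116 137 122 141 176]
```

```bash
python3 -m jog '[[-0.002,0.002,0.02,0,0,0,0.01],[-0.0016,0.0028,0.025,0,0,0,0.01],[0,0,0.0183,0,0,0,0.01],[0,0,0,0,0,0,0.01],[0,0,0,0,0,0,0.01]]' >/dev/null;  python3 - <<'E'
from h import *
import pickle
s=st(); a=eyes.capture("wrist"); np.save("w6.npy",a); pickle.dump(s,open("w6.pkl","wb"));s=st()
c=eyes.capture("scene"); d=eyes.capture("side"); np.save("scene6.npy",c);np.save("side6.npy",d)
def crop(im,x,y,w,h): return cv2.resize(im[y:y+h,x:x+w,::-1],(400,300),interpolation=cv2.INTER_CUBIC)
px=proj("scene",(515,69,95)).astype(int);py=proj("side",(515,69,95)).astype(int)
print(px,py)
A=cv2.resize(a[170:230,230:310,::-1],(400,300),interpolation=cv2.INTER_CUBIC)
cv2.imwrite("pics/m6.png",np.vstack([np.hstack([crop(c,px[0]-20,px[1]-15,40,30),crop(d,py[0]-20,py[1]-15,40,30)]),np.hstack([A,A*0])]))
E
```

```text
6.2 [494.   68.4 186.1] [[0.0205, 0.9998, 0.0], [0.9998, -0.0205, 0.0], [0.0, 0.0, -1.0]] [-0.4 -0.7 -0.9] 0.178 68.3
6.25 [494.3  68.4 186.6] [[0.0201, 0.9998, 0.0013], [0.9998, -0.0201, -0.0001], [-0.0001, 0.0013, -1.0]] [ 0.7 -0.4 -1.2] 0.172 68.3
[245 210] [271 205]
```

View pics/m6.png

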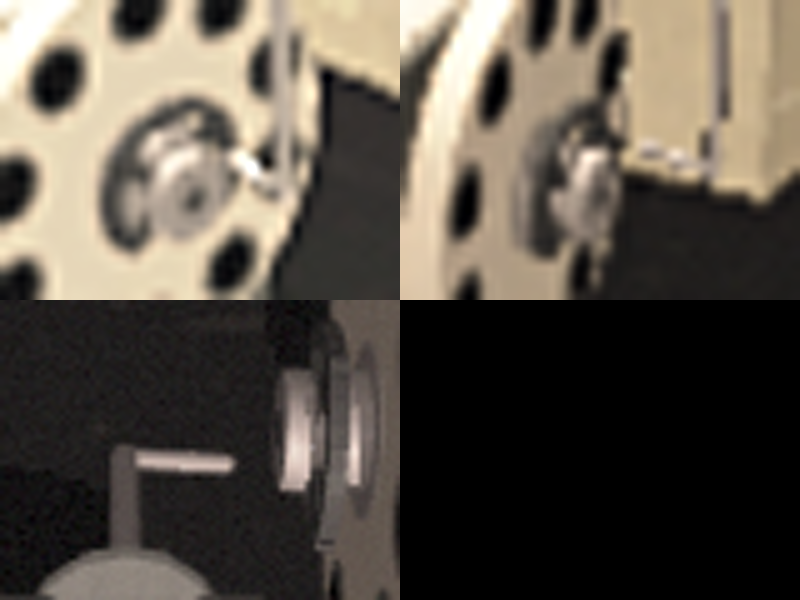

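Run:
```python
from h import *
import pickle; s=pickle.load(open("w6.pkl","rb"))
f=lambda n,u,v,z: print(n,np.round(plane("wrist",(230+u/5,170+(v-300)/5),z,s),1))
zh=s["eef_pos"][2]-91.8
f("heel",123,457,zh); f("toe end",235,463,zh+2.7)
f("face+y",280,368,85);f("face-y",280,492,85);f("land edge top",284,432,95); f("land back top",312,432,95); f("clip rear",348,432,104)
k=lambda n,u,v,a: ray(n,(a[0]-20+u/10-0.0,a[1]-15+v/10))
A=(245,210);B=(271,205)
print("toe",tri(k("scene",240,155,A),k("side",643-400,152,B)))
print("heel",tri(k("scene",280,190,A),k("side",712-400,172,B)))
print("face c",tri(k("scene",190,200,A),k("side",588-400,195,B)))
```

```text
heel [494.1  66.3  94.3]
toe end [511.1  65.9  97. ]
face+y [519.1  77.4  85. ]
face-y [519.4  56.3  85. ]
land edge top [518.8  70.1  95. ]
land back top [523.1  70.   95. ]
clip rear [527.4  72.9 104. ]
toe (array([509.13119816,  64.36499602,  94.96516947]), [np.float64(0.7998694947160921), np.float64(0.799869494716071)])
heel (array([491.59425527,  71.5616612 ,  96.6606847 ]), [np.float64(0.6240519443180935), np.float64(0.6240519443180764)])
face c (array([519.0702892 ,  69.20636011,  84.20077248]), [np.float64(0.23879218445488468), np.float64(0.23879218445487538)])
```

```bash
python3 -m jog '[[0.0015,0.004,-0.0015,0,0,0,0.01],[0,0.005,0,0,0,0,0.01],[0,0.0036,0,0,0,0,0.01],[0,0,0,0,0,0,0.01],[0,0,0,0,0,0,0.01]]'; for i in 1 2; do python3 -m jog '[[0,0,0,0,0,0,0.01]]'|grep -E "eef|force:"; done
```

```text
time_s: 6.85
eef_pos: [506.5, 69.8, 187.1]
ee_rot: [-0.0, 0.714, 0.7, -0.0]
force: [-0.4, 0.6, -0.7]
grip_width: 0.175
grip_force: 68.3
eef_pos: [506.4, 69.8, 187.1]
force: [0.5, 0.5, -1.4]
grip_force: 68.3
eef_pos: [506.4, 69.8, 187.2]
force: [0.5, -0.2, -1.3]
grip_force: 68.3
```

```bash
for i in 1 2 ; do python3 -m jog '[[0,0,0.0004,0,0,0,0.01],[0,0,0,0,0,0,0.01]]'|grep -E "eef|force:"; done; python3 -m jog '[[0,0,0.0003,0,0,0,0.01],[0,0,0,0,0,0,0.01]]'|grep -E "eef|force:"; python3 -m jog '[[0,0,0.0003,0,0,0,0.01],[0,0,0,0,0,0,0.01]]'|grep -E "eef|force:"
```

```text
eef_pos: [506.5, 69.8, 186.8]
force: [-0.1, -0.4, -0.3]
grip_force: 68.3
eef_pos: [506.5, 69.8, 186.4]
force: [0.7, -0.2, -1.0]
grip_force: 68.3
eef_pos: [506.5, 69.8, 186.1]
force: [0.3, -0.8, -0.1]
grip_force: 68.3
eef_pos: [506.6, 69.8, 185.9]
force: [0.2, -0.9, 1.0]
grip_force: 68.3
```

```bash
python3 -m jog '[[0,0,0.0003,0,0,0,0.01],[0,0,0,0,0,0,0.01]]'|grep -E "eef|force:"; python3 -m jog '[[0,0,0.0003,0,0,0,0.01],[0,0,0,0,0,0,0.01]]'|grep -E "eef|force:"
```

```text
eef_pos: [506.6, 69.8, 185.7]
force: [-0.8, -0.9, 1.9]
grip_force: 68.4
eef_pos: [506.7, 69.8, 185.5]
force: [-0.9, -0.1, 4.6]
grip_force: 68.6
```

```bash
python3 -m jog '[[0,0,-0.0016,0,0,0,0.01],[0,0,0,0,0,0,0.01],[0,0,0,0,0,0,0.01]]'|grep -E "eef|force:"; python3 -m jog '[[0,0.001,-0.00018,0,0,0,0.01],[0,0.001,-0.00018,0,0,0,0.01],[0,0.001,-0.00018,0,0,0,0.01],[0,0.001,-0.00018,0,0,0,0.01],[0,0,0,0,0,0,0.01]]'|grep -E "eef|force:"
```

```text
eef_pos: [506.4, 69.9, 186.6]
force: [0.1, -0.6, -0.7]
grip_force: 68.4
eef_pos: [510.7, 69.7, 187.5]
force: [-0.3, 0.2, -1.2]
grip_force: 68.4
```

```bash
python3 -m jog '[[0,0.001,-0.00018,0,0,0,0.01],[0,0.001,-0.00018,0,0,0,0.01],[0,0.0008,-0.00014,0,0,0,0.01],[0,0,0,0,0,0,0.01]]'|grep -E "eef|force:"
python3 - <<'E'
from h import *
s=st(); a=eyes.capture("wrist"); c=eyes.capture("scene"); d=eyes.capture("side")
px=proj("scene",(518,69,97)).astype(int);py=proj("side",(518,69,97)).astype(int)
def crop(im,x,y,w,h): return cv2.resize(im[y:y+h,x:x+w,::-1],(400,300),interpolation=cv2.INTER_CUBIC)
cv2.imwrite("pics/m7.png",np.vstack([np.hstack([crop(c,px[0]-20,px[1]-15,40,30),crop(d,py[0]-20,py[1]-15,40,30)]),np.hstack([crop(a,230,170,80,60),np.zeros((300,400,3),np.uint8)])]))
E
```

```text
eef_pos: [513.4, 69.7, 188.0]
force: [-1.0, 0.1, -1.2]
grip_force: 68.4
9.45 [513.4  69.7 188. ] [[0.019, 0.9998, 0.0001], [0.9998, -0.019, -0.0], [-0.0, 0.0001, -1.0]] [-1.   0.1 -1.2] 0.175 68.4
```

View pics/m7.png

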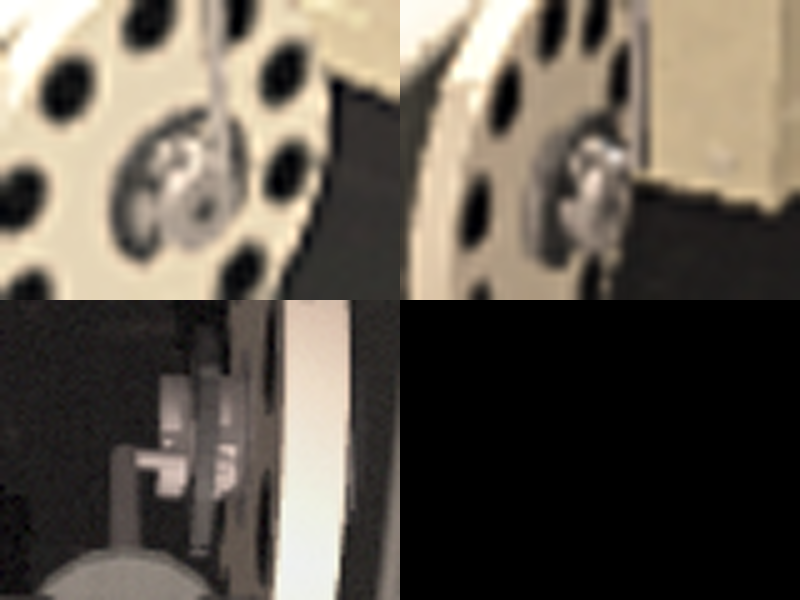

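The toe passes under the bow: in the wrist crop it enters at (150,460) and crosses beneath the dark clip at (205,450). No contact force yet. I'll pry up slowly.

```bash
for i in 1 2 3; do python3 -m jog '[[0,0,-0.0002,0,0,0,0.01],[0,0,-0.0002,0,0,0,0.01],[0,0,-0.0002,0,0,0,0.01],[0,0,-0.0002,0,0,0,0.01]]'|grep -E "eef|force:"; done
```

```text
eef_pos: [513.3, 69.7, 188.8]
force: [-0.2, -0.7, 0.1]
grip_force: 68.4
eef_pos: [513.2, 69.7, 189.4]
force: [0.3, 0.1, -3.3]
grip_force: 68.1
eef_pos: [513.0, 69.7, 190.0]
force: [-0.1, 0.2, -7.7]
grip_force: 68.2
```

```bash
for i in 1 2 3; do python3 -m jog '[[0,0,-0.0002,0,0,0,0.01],[0,0,-0.0002,0,0,0,0.01],[0,0,-0.0002,0,0,0,0.01]]'|grep -E "eef|force:"; done
```

```text
eef_pos: [513.0, 69.7, 190.6]
force: [0.7, -0.2, -11.1]
grip_force: 68.3
eef_pos: [513.1, 69.6, 191.3]
force: [-0.3, -1.4, -12.2]
grip_force: 68.3
eef_pos: [513.3, 69.6, 192.1]
force: [1.1, -1.3, -14.4]
grip_force: 68.3
```

```bash
python3 -m jog '[[0,0,0,0,0,0,0.01],[0,0,0,0,0,0,0.01]]'|grep -E "eef|force:"; for i in 1 2; do python3 -m jog '[[0,0,-0.0001,0,0,0,0.01],[0,0,-0.0001,0,0,0,0.01],[0,0,-0.0001,0,0,0,0.01],[0,0,-0.0001,0,0,0,0.01],[0,0,-0.0001,0,0,0,0.01]]'|grep -E "eef|force:"; done
```

```text
eef_pos: [513.4, 69.6, 192.3]
force: [0.2, -1.0, -13.0]
grip_force: 68.4
eef_pos: [513.5, 69.7, 193.0]
force: [0.0, -0.9, -8.5]
grip_force: 68.9
eef_pos: [513.3, 69.7, 193.2]
force: [-0.4, -0.5, -9.1]
grip_force: 68.9
```

```bash
for i in 1 2 3; do python3 -m jog '[[0,0,-0.00014,0,0,0,0.01],[0,0,-0.00014,0,0,0,0.01],[0,0,-0.00014,0,0,0,0.01],[0,0,-0.00014,0,0,0,0.01],[0,0,-0.00014,0,0,0,0.01]]'|grep -E "eef|force:"; done
```

```text
eef_pos: [513.3, 69.7, 193.9]
force: [-0.6, -0.4, -8.2]
grip_force: 69.1
eef_pos: [513.3, 69.7, 194.6]
force: [0.8, -1.2, -7.7]
grip_force: 69.3
eef_pos: [513.4, 69.7, 195.4]
force: [0.1, 0.6, -4.3]
grip_force: 69.5
```

```bash
for i in 1 2 3 4; do python3 -m jog '[[0,0,-0.00018,0,0,0,0.01],[0,0,-0.00018,0,0,0,0.01],[0,0,-0.00018,0,0,0,0.01],[0,0,-0.00018,0,0,0,0.01],[0,0,-0.00018,0,0,0,0.01]]'|grep -E "eef|force:"; done
python3 - <<'E'
from h import *
a=eyes.capture("wrist"); c=eyes.capture("scene"); d=eyes.capture("side")
px=proj("scene",(518,69,100)).astype(int);py=proj("side",(518,69,100)).astype(int)
def crop(im,x,y,w,h): return cv2.resize(im[y:y+h,x:x+w,::-1],(400,300),interpolation=cv2.INTER_CUBIC)
m=np.vstack([np.hstack([crop(c,px[0]-24,px[1]-18,48,36),crop(d,py[0]-24,py[1]-18,48,36)]),np.hstack([crop(a,230,170,80,60),np.zeros((300,400,3),np.uint8)])])
cv2.imwrite("pics/m8.png",m)
g=a.astype(int).sum(2)//3
print(g[178:210:2,248:285])
E
```

```text
eef_pos: [513.4, 69.7, 196.3]
force: [-0.7, 0.0, -5.3]
grip_force: 69.6
eef_pos: [513.3, 69.7, 197.1]
force: [0.6, -0.3, -3.7]
grip_force: 69.9
eef_pos: [513.4, 69.7, 198.1]
force: [0.4, 0.8, -3.9]
grip_force: 69.9
eef_pos: [513.4, 69.7, 199.0]
force: [0.9, -0.2, -2.5]
grip_force: 70.0
[[ 30  34  31  28  30  35  23  27  33  30  30  25  29  25  26  23  35  30
   29  19  33  33  46  49  47  40  22  55  82  73  71  82  89  42   7  39
   80]
 [ 32  30  28  31  29  26  23  24  31  30  29  24  30  30  28  29  30  26
   18  15  38  46  47  49  47  36  20  59  80  69  68  83  88  50  17  44
   83]
 [ 33  26  27  28  33  30  29  30  26  29  29  29  28  39  79  88  86  78
   81  49  40  42  49  48  48  54  77  85  86  82  73  89  90  53  26  56
   84]
 [ 28  29  29  29  31  28  29  36  38  30  33  33  29  48  81  95  93  91
   91  70  50  47  73  79  82  84  94  94  92  94  79  89  91  53  33  62
   80]
 [ 29  28  28  27  28  29  25  27  27  29  31  27  28  46 111 123 120 101
   96  92  66  43  59  64  64  75 110 107  99  97  86  95  92  68  48  72
   90]
 [ 24  30  26  31  32  29  26  28  29 
[... 967 characters left out ...]
 107  96  91  75  84  84  86 118 139 160 120  96  88  86  89  56  57  86
  137]
 [ 31  33  28  32  63  75  79  77  72 141 179 184 183 181 182 183 184 183
  182 178 122  87  98 100 100 139 160 158 132  93  91  91  74  35  49  81
  140]
 [ 28  27  29  26  65  74  79  80  75  59  47  46  47  76 100 105 105 114
   95  90  62  90 102 102 100 112 123 111  87  70  90  88  62  23  54  83
  171]
 [ 29  29  29  30  62  76  78  79  73  56  34  25  28  30  30  31  21  29
   36  38  45  94 104 105 105  53  61  82  71  69  89  88  47  17  54  81
  198]
 [ 34  29  29  26  64  75  76  76  75  56  33  32  29  25  25  27  27  26
   33  35  52  93 103 105  92  43  59  83  72  74  83  87  47  12  59  86
  204]]
```

```bash
for i in 1 2 3 4 5; do python3 -m jog '[[0,0,-0.0002,0,0,0,0.01],[0,0,-0.0002,0,0,0,0.01],[0,0,-0.0002,0,0,0,0.01],[0,0,-0.0002,0,0,0,0.01],[0,0,-0.0002,0,0,0,0.01]]'|grep -E "eef|force:"; done
```

```text
eef_pos: [513.4, 69.7, 200.0]
force: [-0.6, -0.3, -1.5]
grip_force: 70.1
eef_pos: [513.4, 69.7, 201.0]
force: [-0.7, -0.1, -0.1]
grip_force: 70.1
eef_pos: [513.3, 69.7, 201.9]
force: [-0.2, 0.1, -1.3]
grip_force: 70.1
eef_pos: [513.3, 69.7, 202.9]
force: [-0.1, 0.5, -0.9]
grip_force: 70.1
eef_pos: [513.3, 69.7, 203.9]
force: [-0.7, 0.2, -1.0]
grip_force: 70.1
```

```bash
for i in 1 2 ; do python3 -m jog '[[0,0,-0.0007,0,0,0,0.01],[0,0,-0.001,0,0,0,0.01],[0,0,-0.001,0,0,0,0.01],[0,0,-0.001,0,0,0,0.01],[0,0,-0.001,0,0,0,0.01]]'|grep -E "eef|force:"; done; for i in 1 2 ; do python3 -m jog '[[0,0,-0.0015,0,0,0,0.01],[0,0,-0.002,0,0,0,0.01],[0,0,-0.002,0,0,0,0.01],[0,0,-0.002,0,0,0,0.01],[0,0,-0.001,0,0,0,0.01]]'|grep -E "eef|force:"; done
python3 - <<'E'
from h import *
a=eyes.capture("wrist"); c=eyes.capture("scene"); d=eyes.capture("side"); s=st()
T=(515,69,s["eef_pos"][2]-91.8-12)
px=proj("scene",T).astype(int);py=proj("side",T).astype(int)
def crop(im,x,y,w,h): return cv2.resize(im[y:y+h,x:x+w,::-1],(400,300),interpolation=cv2.INTER_CUBIC)
m=np.vstack([np.hstack([crop(c,px[0]-32,px[1]-24,64,48),crop(d,py[0]-32,py[1]-24,64,48)]),np.hstack([crop(a,230,160,96,72),crop(a,0,0,512,384)])])
cv2.imwrite("pics/m8.png",m)
E
```

```text
eef_pos: [513.3, 69.7, 208.7]
force: [0.0, 0.1, -1.6]
grip_force: 70.1
eef_pos: [513.3, 69.7, 213.4]
force: [-0.3, -0.4, -2.6]
grip_force: 70.1
eef_pos: [513.4, 69.7, 222.1]
force: [-0.0, 0.1, -1.8]
grip_force: 70.1
eef_pos: [513.4, 69.7, 230.6]
force: [-0.2, -0.4, -1.1]
grip_force: 70.1
21.2 [513.3  69.7 230.4] [[0.019, 0.9998, 0.0001], [0.9998, -0.019, -0.0], [-0.0, 0.0001, -1.0]] [ 0.  -0.7 -1.1] 0.176 70.1
```

View pics/m8.png

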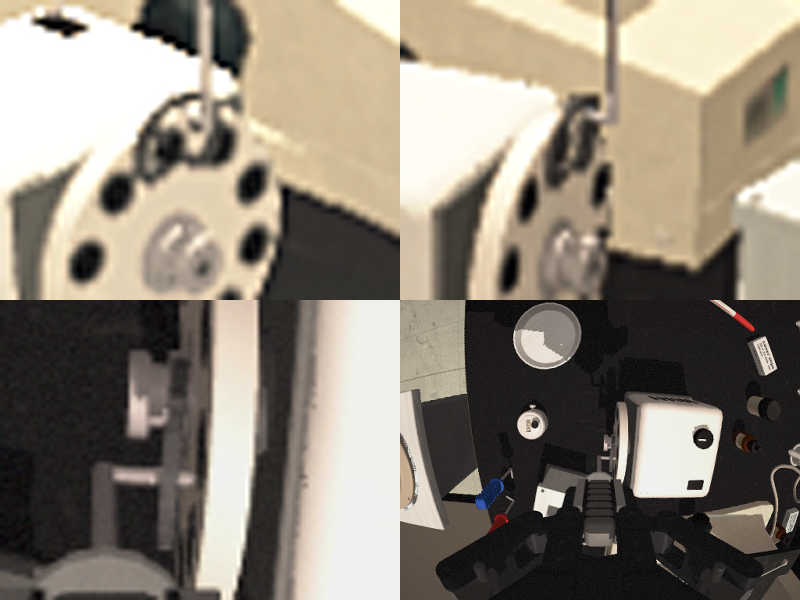

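The clip hangs on the hook, well above the bare shaft (toe in the wrist crop at (115–195,475), dark clip at (165–185)). I back off gently and go to the dish. No more pictures to view, so from here I check by numbers only.

```bash
python3 -m jog '[[0,-0.002,0,0,0,0,0.01],[0,-0.005,0,0,0,0,0.01],[0.003,-0.007,0,0,0,0,0.01],[0.006,-0.007,0,0,0,0,0.01],[0.010,-0.007,0,0,0,0,0.01]]'|grep eef;python3 -m jog '[[0.014,-0.007,0,0,0,0,0.01],[0.016,-0.006,0,0,0,0,0.01],[0.018,-0.005,0,0,0,0,0.01],[0.018,-0.004,0,0,0,0,0.01],[0.018,-0.003,0,0,0,0,0.01]]'|grep eef;python3 -m jog '[[0.015,-0.002,0,0,0,0,0.01],[0.012,0,0,0,0,0,0.01],[0.008,0,0,0,0,0,0.01],[0.004,0,0,0,0,0,0.01],[0,0,0,0,0,0,0.01]]';  python3 - <<'E'
from h import *
import pickle
s=st(); a=eyes.capture("wrist"); np.save("w9.npy",a); pickle.dump(s,open("w9.pkl","wb"))
c=eyes.capture("scene");d=eyes.capture("side"); np.save("scene9.npy",c);np.save("side9.npy",d)
# dish: fit ellipse on brightest blob in scene0/side0 (unobstructed)
for n,f in (("scene","scene0.npy"),("side","side0.npy")):
    g=cv2.cvtColor(np.load(f),cv2.COLOR_RGB2GRAY); m=(g>110).astype(np.uint8)
    p=proj(n,(437,214,14)).astype(int)
    k,l,stt,cc=cv2.connectedComponentsWithStats(m); i=l[p[1],p[0]]; print(n,stt[i])
    mm=(l==i).astype(np.uint8); x,y,w,h,_=stt[i]
    for q,z in (((x,y+h*0.44),14),((x+w,y+h*.44),14)): print(np.round(plane(n,q,z),1))
    cs,_=cv2.findContours(mm,0,1); h=cv2.convexHull(max(cs,key=len))[:,0]
    W=np.array([plane(n,q,13)[:2] for q in h]); print("circ",cv2.minEnclosingCircle(W.astype(np.float32)))
g=cv2.cvtColor(a,cv2.COLOR_RGB2GRAY); p=proj("wrist",s["eef_pos"]-[0,0,91.8],s); print(p); u,v=p.astype(int)
print(g[v-14:v+12:2,u-6:u+34])
E
```

```text
eef_pos: [485.0, 89.7, 230.4]
eef_pos: [461.4, 175.4, 230.4]
time_s: 22.7
eef_pos: [461.0, 213.0, 230.2]
ee_rot: [-0.0, 0.714, 0.701, -0.0]
force: [0.5, -0.0, -1.4]
grip_width: 0.18
grip_force: 70.1
22.7 [461.  213.  230.2] [[0.0186, 0.9998, -0.0001], [0.9998, -0.0186, -0.0001], [-0.0001, -0.0001, -1.0]] [ 0.5 -0.  -1.4] 0.18 70.1
scene [ 192  277   59   43 1958]
[477.8 249.6  14. ]
[398.8 181.4  14. ]
circ ((438.6421813964844, 216.0196075439453), 55.90061569213867)
side [ 255  269   59   40 1811]
[484.7 235.1  14. ]
[387.2 195.8  14. ]
circ ((437.85015869140625, 216.1043701171875), 56.439453125)
[254.51560943 198.82510833]
[[251 251 250 249 250 250 250 250 250 250 250 250 251 250 244 211 174 169
  171 166 166 152 110  93  90  83  75  47  33  36  34  36  31  30  34  30
   31  34  38  33]
 [250 250 251 250 250 251 251 250 250 250 250 251 242 203 172 172 170 171
  171 170 168 137  97  89  86  75  48  35  32  33  35  37  32  36  35  35
   36  35  35  32]
 [250 250 250 250 250 250 251 251 251 251 240 201 172 169 173 170 169 172
  172 172 157 136 102  88  90  68  42  31  35  36  38  41  4
[... 1003 characters left out ...]
  29  39  38
   38  36  32  37]
 [219 226 236 247 175  89  92  90  86 159 204 210 212 209 210 209 208 209
  206 150 119 113 113 111 104 172 189 183 138  66  37  37  37  36  39  28
   35  34  41  34]
 [149 118  89  54  77  89  88  93  89  61  50  59  60  70  77  73  75  77
  100  75  88 112 114 115  90 114 120 107  61  32  36  35  39  38  37  38
   36  33  31  38]
 [ 32  34  35  32  73  91  93  93  88  63  44  33  35  36  36  34  32  31
   35  38  77 103 110 110  80  51  41  36  35  42  26  38  32  34  36  39
   32  36  35  34]
 [ 36  35  35  35  73  91  92  91  87  64  40  37  38  36  38  34  32  33
   33  33  79 103 103 104  79  51  35  34  39  35  34  35  36  35  31  36
   36  28  38  34]]
```

```bash
python3 -m jog '[[0.001,0,0.004,0,0,0,0.01],[0,0,0.008,0,0,0,0.01],[0,0,0.013,0,0,0,0.01],[0,0,0.017,0,0,0,0.01],[0,0,0.017,0,0,0,0.01]]'|grep eef;python3 -m jog '[[0,0,0.012,0,0,0,0.01],[0,0,0.008,0,0,0,0.01],[0,0,0.005,0,0,0,0.01],[0,0,0.002,0,0,0,0.01],[0,0,0,0,0,0,0.01]]'|grep -E "eef|force:"; python3 -m jog '[[0,0,0,0.02,0,0,0.01],[0,0,0,0.04,0,0,0.01],[0,0,0,0.05,0,0,0.01],[0,0,0,0.04,0,0,0.01],[0,0,0,0.02,0,0,0.01]]'|grep -E "eef|rot"
python3 - <<'E'
from h import *
s=st(); a=eyes.capture("wrist"); g=cv2.cvtColor(a,cv2.COLOR_RGB2GRAY); M=rotq(s["ee_rot"]).as_matrix()
print("heel",s["eef_pos"]+M@[0,0,91.8],"toe",s["eef_pos"]+M@[0,15.3,89.1])
p=proj("wrist",s["eef_pos"]+M@[0,0,91.8],s).astype(int); u,v=p
print(g[v-14:v+12:2,u-6:u+34])
E
```

```text
eef_pos: [460.9, 213.5, 170.1]
eef_pos: [461.2, 213.8, 144.5]
force: [-0.1, 0.0, -1.1]
grip_force: 70.1
eef_pos: [461.6, 213.7, 144.6]
ee_rot: [-0.061, 0.711, 0.698, -0.06]
24.35 [461.6 213.7 144.6] [[0.0192, 0.9853, -0.17], [0.9998, -0.0189, 0.0035], [0.0003, -0.1701, -0.9854]] [-0.1  1.2 -0.5] 0.177 70.1
heel [445.98472317 214.02423287  54.17355345] toe [461.51814909 213.72553952  54.23238819]
[[248 248 248 249 249 249 249 249 249 249 248 248 248 249 249 249 250 250
  250 250 250 249 174  93  93  92  64  62  68 241 250 250 250 250 250 250
  250 250 251 250]
 [248 249 249 249 248 248 248 248 247 248 248 249 249 249 250 250 249 250
  249 249 249 238 147  80  81  76  53  53 186 247 250 250 250 250 250 250
  251 250 250 250]
 [249 248 248 248 248 247 248 248 249 249 250 250 250 249 250 249 249 249
  250 250 250 219 123  87  90  74  45 228 246 249 250 250 250 250 250 250
  250 250 250 250]
 [248 248 247 247 247 249 249 249 250 249 250 249 249 249 249 249 250 250
  250 251 250 195 107  88  89  67  87 242 250 250 250 250 250 251 250 251
  250 250 251 250]
 [247 246 247 248 249 249 249 249
[... 770 characters left out ...]
 251 250 250
  250 250 250 250]
 [248 249 249 250 175  87  89  87  86 160 214 222 222 222 226 224 222 219
  219 215 150 118 117 116  91 119 175 182 174 244 250 251 250 250 250 250
  250 250 249 250]
 [249 250 249 249 175  87  93  90  89 164 239 247 248 247 248 248 248 247
  247 247 177 119 120 119  77 111 132 139 241 250 250 250 250 250 250 249
  250 250 250 250]
 [250 250 249 249 172  88  91  92  87 160 244 250 250 250 250 249 250 250
  250 250 181 100 106 112  77  60  71 198 247 251 250 250 249 249 250 250
  250 250 249 250]
 [249 249 249 250 176  91  90  91  87 162 244 250 250 249 250 250 250 250
  250 250 178 111 106  97  70  56  57 239 249 249 249 249 250 250 250 250
  250 250 250 250]]
```

```bash
python3 -m jog '[[0,0.0007,0.004,0,0,0,0.01],[0,0.001,0.006,0,0,0,0.01],[0,0.001,0.006,0,0,0,0.01],[0,0.0007,0.004,0,0,0,0.01],[0,0.0003,0.002,0,0,0,0.01]]'|grep -E "eef|force:"; for i in 1 2; do python3 -m jog '[[0,0,0,0.03,0,0,0.01],[0,0,0,0.03,0,0,0.01],[0,0,0,0.03,0,0,0.01],[0,0,0,0.03,0,0,0.01],[0,0,0,0.03,0,0,0.01]]'|grep -E "eef|force:";done
python3 - <<'E'
from h import *
s=st(); a=eyes.capture("wrist"); g=cv2.cvtColor(a,cv2.COLOR_RGB2GRAY); M=rotq(s["ee_rot"]).as_matrix()
print("heel",s["eef_pos"]+M@[0,0,91.8],"toe",s["eef_pos"]+M@[0,15.3,89.1])
p=proj("wrist",s["eef_pos"]+M@[0,0,91.8],s).astype(int); u,v=p
print(g[v-14:v+12:3,u-6:u+44])
E
```

```text
eef_pos: [460.7, 213.7, 121.5]
force: [0.1, 0.7, -0.8]
grip_force: 70.1
eef_pos: [461.1, 213.7, 122.0]
force: [0.5, 0.9, -0.7]
grip_force: 70.0
eef_pos: [461.1, 213.7, 122.0]
force: [1.2, -1.0, -1.0]
grip_force: 70.0
25.9 [461.1 213.7 122. ] [[0.019, 0.8911, -0.4535], [0.9998, -0.0169, 0.0087], [0.0001, -0.4535, -0.8912]] [ 1.2 -1.  -1. ] 0.172 70.0
heel [419.45406865 214.52796056  40.18231387] toe [434.31185647 214.24624876  35.64945832]
[[217 219 237 246 247 245 245 245 246 245 244 244 243 243 242 241 241 242
  245 246 246 246 176  76  62  63  57  47  60  62  62  51 232 245 181 146
  147 150 239 245 246 246 247 248 247 247 246 247 246 246]
 [220 222 232 244 246 244 244 243 242 242 242 241 240 241 245 245 245 245
  245 245 244 230 133  78  80  77  56  44  60  89  64 173 159 150 147 151
  149 149 242 247 247 246 246 246 246 246 244 245 246 247]
 [218 217 219 241 243 242 242 240 241 243 244 246 246 245 245 244 244 243
  242 243 243 174  93  86  90  68  50  47 134 235 244 244 186 149 153 154
  152 153 241 246 245 246 245 245 246 247 247 247 247 246]
 [214 214 206 232 240 242 243 245 24
[... 506 characters left out ...]
197 166 152 151 147
  237 245 245 244 243 243 244 245 247 247 247 247 248 247]
 [206 203 201 200 136  93  95  94  88 165 221 231 233 234 234 234 232 231
  229 214 150 121 120 107  77 119 178 177 124  72  45 193 239 244 245 243
  243 243 243 244 246 247 247 247 247 246 246 246 247 246]
 [202 199 198 197 134  91  94  93  91 157 234 244 245 246 244 245 245 244
  243 213 144 119 123  92  66  63  65  55  56  61  87 232 243 244 244 245
  247 247 247 247 246 246 246 244 246 247 247 247 248 247]
 [198 195 199 196 132  91  93  96  91 160 236 245 245 245 243 243 243 243
  244 212 136 116 114  77  52  57  50  51  56  48 193 243 247 247 247 246
  245 245 244 245 245 247 247 247 247 246 248 248 249 249]]
```

```bash
for i in 1 2; do python3 -m jog '[[0,0.001,0.0018,0.03,0,0,0.01],[0,0.001,0.0018,0.03,0,0,0.01],[0,0.001,0.0018,0.03,0,0,0.01],[0,0.001,0.0018,0.03,0,0,0.01],[0,0.001,0.0018,0.03,0,0,0.01]]'|grep -E "eef|force:";done
python3 - <<'E'
from h import *
s=st(); a=eyes.capture("wrist"); g=cv2.cvtColor(a,cv2.COLOR_RGB2GRAY); M=rotq(s["ee_rot"]).as_matrix()
print("heel",s["eef_pos"]+M@[0,0,91.8],"toe",s["eef_pos"]+M@[0,15.3,89.1])
p=proj("wrist",s["eef_pos"]+M@[0,0,91.8],s).astype(int); u,v=p
print(g[v-14:v+12:3,u-6:u+44])
E
```

```text
eef_pos: [460.8, 213.7, 111.4]
force: [-0.8, -1.2, -1.7]
grip_force: 70.1
eef_pos: [458.9, 213.8, 101.4]
force: [0.2, 0.1, -0.8]
grip_force: 70.1
26.95 [458.9 213.8 101.4] [[0.0189, 0.716, -0.6978], [0.9998, -0.0135, 0.0132], [0.0, -0.6979, -0.7162]] [ 0.2  0.1 -0.8] 0.177 70.1
heel [394.87146978 214.98944788  35.68786125] toe [407.71082925 214.74647149  26.94304502]
[[ 38  34  35  35  33  36  40  38  32  39  37  41  36  33  38  37  31  41
   34 182 248 252 242 237 239 239 238 238 236 238 240 239 238 239 238 246
  252 248 246 246 246 246 248 247 249 243 249 230 107 111]
 [ 36  35  34  40  31  36  36  37  36  37  37  36  37  30  37  36  40  38
   68 232 252 250 242 238 237 236 237 238 238 239 238 237 236 235 234 251
  249 247 247 249 249 249 249 247 247 249 248 247 115 128]
 [ 35  34  35  35  38  38  36  40  40  33  39  33  33  35  32  34  35  37
   79 239 254 247 235 235 238 237 238 236 237 235 236 233 232 233 237 253
  250 249 248 247 247 248 248 247 247 247 246 242 108 124]
 [ 20  33  33  34  29  41  34  37  39  37  39  33  37  35  33  37  39  36
  129 242 252 243 235 236 236 234 2
[... 433 characters left out ...]
233 234 231 230 249
  247 244 242 243 245 246 247 247 247 246 245 152 149 106]
 [ 36  33  39  37 103 109 103 104  98 141 209 223 222 221 221 221 219 218
  217 212 213 212 209 209 205 202 202 177 155 224 231 229 229 227 224 245
  247 247 246 246 246 246 245 244 244 195 109 111 142 115]
 [ 36  32  35  33 104 103 102 103 100  75  43  34  38  36  32  31  34  37
   32 136 240 249 232 228 231 230 226 224 230 229 226 224 223 225 228 235
  249 246 245 245 244 244 245 245 204 113 109 120 120 107]
 [ 35  34  37  32 103 106 103 102  98  76  43  33  36  30  34  38  36  33
   36  48 232 251 246 234 229 230 229 226 226 223 222 223 226 227 225 225
  235 247 245 245 245 245 245 158 132 118 129  90  62 110]]
```

```bash
python3 -m jog '[[0,-0.014,-0.0143,0,0,0,0.01],[0,-0.02,-0.0205,0,0,0,0.01],[0,-0.02,-0.0205,-0.1,0,0,0.01],[0,-0.018,-0.022,-0.13,0,0,0.01],[0,-0.012,-0.022,-0.14,0,0,0.01]]'|grep -E "eef|force:"; python3 -m jog '[[0,0,0,-0.14,0,0,0.01],[0,0,0,-0.14,0,0,0.01],[0,0,0,-0.1,0,0,0.01],[0,0,0,0,0,0,0.01]]'|grep -E "eef|force:"
python3 - <<'E'
from h import *
s=st(); a=eyes.capture("wrist");d=eyes.capture("side");c=eyes.capture("scene")
for n,im in (("wrist",a),("scene",c),("side",d)):
    g=cv2.cvtColor(im,cv2.COLOR_RGB2GRAY)
    P=np.array([proj(n,(438+34*np.cos(t),215+34*np.sin(t),3),s) for t in np.linspace(0,6.28,40)]).astype(np.int32)
    m=np.zeros_like(g); cv2.fillPoly(m,[P],1)
    print(n,m.sum(),np.percentile(g[m>0],[5,20,50]))
    ys,xs=np.nonzero((m>0)&(g<130)); 
    if len(xs): print(len(xs),xs.min(),xs.max(),ys.min(),ys.max(),plane(n,(xs.mean(),ys.mean()),4,s))
    if n!="wrist":
        x0,y0=P.min(0);x1,y1=P.max(0)
        print("\n".join("".join("#" if v<90 else "+" if v<150 else "." for v in r) for r in g[y0:y1,x0:x1]))
E
```

```text
eef_pos: [459.6, 213.7, 233.8]
force: [1.5, -0.8, -0.1]
grip_force: 70.0
eef_pos: [457.9, 214.0, 233.2]
force: [0.3, 0.9, -1.1]
grip_force: 70.0
27.9 [457.9 214.  233.2] [[0.018, 0.9997, -0.0187], [0.9998, -0.018, 0.0006], [0.0003, -0.0187, -0.9998]] [ 0.3  0.9 -1.1] 0.176 70.0
wrist 2439 [126. 248. 251.]
147 219 242 149 177 [423.82620002 214.18288208   4.        ]
scene 825 [ 77.2 215.  243. ]
111 218 238 297 311 [425.32648376 214.26961599   4.        ]
.......................................
.......................................
.......................................
.......................................
.......................................
.......................................
.......................................
.......................................
.......................................
........................+++++++........
......................+######++##+.....
....................++###+..#+####+....
...................+##+.....#++..##+...
..................+##+......##+...+#+..
.................+#+........++....+#+..
.................+++..............+++..
.
[... 723 characters left out ...]
.....................................
...........................+..........
........................++##++###+....
......................+###+#++#+###++.
.....................+##+..+#+....###+
.....................+#.....+#.....##+
....................+#+......+.....++#
....................++............+##+
....................++...+........+#+.
...................++..+##+...........
....................#++###+...........
....................+##+++.....++.....
.....................++##++....+#+....
.......................++###++###.....
..........................++####+.....
......................................
#+....................................
##++..................................
```

```bash
python3 -m jog '[[-0.03,-0.0005,0,-0.019,0,0,0.01],[-0.046,-0.0006,0,0,0,0,0.01],[-0.048,-0.0006,0,0,0,0,0.01],[-0.048,-0.0006,0,0,0,0,0.01],[-0.046,-0.0006,0,0,0,0,0.01]]'|grep eef; python3 -m jog '[[-0.03,-0.0006,0,0,0,0,0.01],[0,0,0,0,0,0.13,0.01],[0,0,0,0,0,0.131,0.01],[0,0,0,0,0,0,0.01],[0,0,0,0,0,0,0.01]]'|grep -E "eef|rot"
python3 - <<'E'
from h import *
s=st(); M=rotq(s["ee_rot"]).as_matrix()
print("delta tool mm",M.T@(np.array([449.9,-34.2,109.8])-s["eef_pos"]),"rotvec",(rotq(s["ee_rot"]).inv()*R.from_matrix(np.array([[.2753,.9614,0],[.9614,-.2753,0],[0,0,-1.]]))).as_rotvec())
E
```

```text
eef_pos: [452.3, -6.4, 232.1]
eef_pos: [451.3, -34.3, 232.0]
ee_rot: [-0.001, 0.798, 0.603, -0.001]
29.05 [451.3 -34.3 232. ] [[0.2732, 0.9619, -0.0025], [0.962, -0.2732, 0.0007], [0.0, -0.0026, -1.0]] [ 0.3  0.6 -0.5] 0.171 70.0
delta tool mm [ -0.27328077  -1.08637437 122.25317802] rotvec [-2.61934809e-03 -2.16590657e-05  2.14667550e-03]
```

```bash
python3 -m jog '[[-0.0003,-0.0011,0.015,-0.0026,0,0.002,0.01],[0,0,0.02,0,0,0,0.01],[0,0,0.012,0,0,0,0.01],[0,0,0,0,0,0,0.01],[0,0,0,0,0,0,0.01]]'|grep -E "eef|force:"
python3 - <<'E'
from h import *
s=st(); M=rotq(s["ee_rot"]).as_matrix(); a=eyes.capture("wrist"); b=np.load("w4.npy")
for n,im in (("now",a),("w4",b)):
    g=cv2.cvtColor(im,cv2.COLOR_RGB2GRAY).astype(int); print(n); print(g[199:207,250:282:1])
g=cv2.cvtColor(a,cv2.COLOR_RGB2GRAY)
print("\n".join("".join("#" if v<60 else "+" if v<110 else "." for v in r) for r in g[175:225:2,225:300]))
P=np.array([450,-34.2,80]); print(proj("wrist",P,s))
E
```

```text
eef_pos: [450.2, -34.1, 185.7]
force: [0.2, 0.6, -0.5]
grip_force: 70.0
29.55 [450.2 -34.1 185.7] [[0.2765, 0.961, 0.0014], [0.961, -0.2765, -0.0006], [-0.0002, 0.0015, -1.0]] [ 0.2  0.6 -0.5] 0.177 70.0
now
[[100 104  96  88  86  83  86  91  93  85  91  95  90  87  94  99 102 104
  100 100  97  97  97  95  98  97  99  88 142 190 228 240]
 [102 101  86  79  78  78  77 117 124 121 111 107 106 100 103 100 102  99
   97  94  94  91  90  90  91  96  96  90 148 188 230 240]
 [100 100  86  80  78  81  80 130 165 165 162 160 155 151 154 151 148 144
  144 137 135 134 132 129 124 129 103  90 145 189 229 241]
 [100  99  86  77  82  81  76 142 178 185 186 183 185 184 183 181 181 178
  180 176 176 176 172 170 168 164 138 102 146 189 227 240]
 [100  99  81  77  78  82  81 107 129 137 142 155 156 161 163 164 187 188
  187 186 184 188 186 186 193 185 133  97 147 186 229 241]
 [101 100  84  82  83  80  77  86 101 105 105 112 110 113 113 115 121 119
  120 110 117 120 125 128 130 128 108  98 147 182 228 241]
 [166 164 107  81  80  83  74  99 132 138 133 138 120 130 135 136 138 132
  131 130 133 119 11
[... 2468 characters left out ...]
.................++++...........................................
............................++++...........................................
............................++++...........................................
............................++++...........................................
............................++++...........................................
............................+++++..........................................
............................+++++.........................................+
......................++++++....+++++++...................................+
...................+....................++................................#
[253.83677898 193.38440139]
```

```bash
for i in 1 2; do python3 -m jog '[[0,0,0.007,0,0,0,0.01],[0,0,0.007,0,0,0,0.01],[0,0,0.007,0,0,0,0.01],[0,0,0.007,0,0,0,0.01],[0,0,0.006,0,0,0,0.01]]'|grep -E "eef|force:"; done; python3 -m jog '[[0,0,0.003,0,0,0,0.01],[0,0,0.002,0,0,0,0.01],[0,0,0,0,0,0,0.01],[0,0,0,0,0,0,0.01]]'|grep -E "eef|force:"
```

```text
eef_pos: [449.9, -34.1, 150.6]
force: [-0.5, -0.7, -1.4]
grip_force: 70.0
eef_pos: [450.0, -34.2, 116.7]
force: [1.0, -0.2, -1.3]
grip_force: 70.1
eef_pos: [450.2, -34.2, 112.5]
force: [-0.3, -0.1, -1.1]
grip_force: 70.0
```

```bash
python3 -m jog '[[0,0,0.001,0,0,0,0.01],[0,0,0.001,0,0,0,0.01],[0,0,0.0005,0,0,0,0.01],[0,0,0,0,0,0,0.01]]'|grep -E "eef|force:"; python3 -m jog '[[0,0,0.0004,0,0,0,0.01],[0,0,0,0,0,0,0.01]]'|grep -E "eef|force:"
```

```text
eef_pos: [450.1, -34.2, 109.9]
force: [-0.5, 0.6, 0.4]
grip_force: 70.4
eef_pos: [450.1, -34.2, 109.9]
force: [-2.6, 0.5, 5.8]
grip_force: 71.0
```

Seated on the collar at the original height (contact force 5.8 N). I open partway, then lift away.

```bash
python3 -m jog '[[0,0,0,0,0,0,0.045],[0,0,0,0,0,0,0.045],[0,0,0,0,0,0,0.045],[0,0,0,0,0,0,0.045],[0,0,0,0,0,0,0.045]]'|grep -E "eef|force:|width"; python3 -m jog '[[0,0,-0.01,0,0,0,0.045],[0,0,-0.02,0,0,0,0.045],[0,0,-0.03,0,0,0,0.045],[0,0,-0.04,0,0,0,0.045],[0,0,-0.03,0,0,0,0.045]]'|grep -E "eef|force:"; python3 -m jog '[[0,0,-0.01,0,0,0,0.045],[0,0,0,0,0,0,0.045]]'|grep -E "eef|force:"
python3 - <<'E'
from h import *
s=st(); c=eyes.capture("scene"); d=eyes.capture("side"); c0=np.load("scene0.npy");d0=np.load("side0.npy")
for n,im,o in (("scene",c,c0),("side",d,d0)):
    t=proj(n,(447,-31,140)).astype(int); b=proj(n,(447,-31,84)).astype(int); print(n,t,b)
    for q in (o,im):
        g=cv2.cvtColor(q,cv2.COLOR_RGB2GRAY).astype(int)
        print("\n".join("".join("#" if v<70 else "+" if v<130 else "." for v in r) for r in g[t[1]-3:b[1]+6:3,t[0]-14:t[0]+15])); print()
    df=(np.abs(im.astype(int)-o.astype(int)).max(2)>60).astype(np.uint8)
    k,l,stt,cc=cv2.connectedComponentsWithStats(df)
    print([x.tolist() for x in stt[1:] if x[4]>8])
E
```

```text
eef_pos: [450.1, -34.2, 109.4]
force: [0.6, 0.3, 0.2]
grip_width: 0.527
grip_force: 0.0
eef_pos: [450.0, -34.1, 242.4]
force: [0.1, 0.8, -0.4]
grip_force: 0.0
eef_pos: [450.1, -34.2, 250.5]
force: [0.4, -0.9, -0.6]
grip_force: 0.0
32.8 [450.1 -34.2 250.5] [[0.2782, 0.9605, 0.0038], [0.9605, -0.2782, -0.0015], [-0.0004, 0.0041, -1.0]] [ 0.4 -0.9 -0.6] 0.527 0.0
scene [303 183] [302 207]
.............................
.....................+.......
..........#++++++++++++......
.........+#++++++++..........
.........++++#+++++..........
.........+++#++++++..........
.........###+++++++..........
.........+##+++++#.........++
.........+#++++++#..........#
...........++++++............
.............................

.............................
..........+..................
.........#++++++++++++.......
.........#++++++++...........
........+#+++++++++..........
.........++++++++++..........
.........++#+++++++..........
.........#++++++++..........+
.........##+++++++..........#
...........+++++.............
.............................

[[265, 0, 26, 21, 413], [332, 0, 40, 6, 122], [33
[... 1293 characters left out ...]
........................

[[291, 0, 120, 135, 4856], [402, 0, 56, 134, 831], [472, 0, 39, 25, 566], [470, 28, 15, 7, 101], [460, 39, 22, 62, 644], [296, 103, 18, 28, 166], [398, 130, 4, 5, 17], [451, 135, 23, 76, 341], [391, 143, 3, 11, 15], [396, 145, 5, 19, 35], [394, 165, 6, 26, 58], [474, 164, 3, 4, 10], [311, 190, 2, 7, 10], [390, 192, 5, 12, 23], [499, 192, 13, 16, 84], [268, 200, 4, 5, 15], [394, 202, 7, 3, 14], [264, 204, 4, 12, 25], [403, 204, 6, 2, 11], [411, 205, 7, 2, 13], [420, 206, 6, 2, 11], [429, 207, 7, 2, 12], [437, 208, 7, 2, 11], [479, 209, 5, 2, 9], [487, 210, 8, 2, 13], [450, 212, 62, 113, 4239], [307, 241, 19, 11, 123], [503, 260, 9, 23, 115], [257, 269, 57, 37, 1264]]
```

```bash
python3 -c "
from rig import finish_job
print(finish_job())"
```

```text
the job is handed in; nothing more can be done
None
```

The job is handed in at about 33 s: the clip is off the shaft and lying in the dish, the pick is back in its stand, and no contact with the other things was felt or seen; the highest wrist reading while prying was 14.4 N, under the clip's 16 N limit.

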